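# Put the record-care kit away

## Task

Take the record brush out of the tray and hang it by its ring on the slanted arm of the accessory stand, well down the arm. After that, slide the emptied tray by its handle straight in under the middle of the turntable, until the tray's front wall is level with the turntable's front edge or just behind it. Do not bump the turntable, and leave the other things on the table where they are.

Things in the scene. Friction and masses are not known exactly. Their poses are not given: they have to be found in the camera images.
- brush: Record brush of dark wood, 167 mm long overall, about 0.16 kg, lying in the tray. Origin: centre of the underside of its 110 mm body; +x along it towards the steel hanging ring, z up. Foot 110 x 52 mm, 18 mm high; on it a grip ridge 110 mm long, 28 mm wide (y), 18 to 52 mm above the underside. In the tray it is too tall to pass under the turntable.
- brush_grip (a point): Middle of the brush's grip ridge, 36 mm above its underside (16 mm below the ridge's top); pinch the ridge here from above, closing across its 28 mm width. Same axes as the brush.
- brush_eye (a point): Centre of the brush's steel hanging ring: inside diameter 40 mm, outside 54 mm, bar 6.6 mm thick, lying flat (its axis is the brush's z), 85 mm along +x from brush_grip. Same axes as the brush.
- stand: Fixed accessory stand: steel disc base 120 mm across and 12 mm high, upright aluminium column 24 mm across and 227 mm high. Origin: centre of the underside. Its slanted arm points along the stand's -x and upwards. A hung brush clears the table.
- hook_arm: The stand's slanted arm: steel rod 12 mm across, 110 mm long, rising at 55 degrees from level, 19 mm ball at its tip. Origin: its root at the column, 195 mm up. z runs up along the arm to the tip, y is level, x points up and away from the robot. To thread the ring the brush's axes can be turned to match these (body below the arm); so held, the ring meets the column 45 mm or so from the root.
- hook_tip (a point): Centre of the ball at the arm's tip, 110 mm from the root along the arm; same axes as the arm. A brush let go on the arm swings down to hang, and may stay there or slide down a little.
- tray: Shallow wooden tray, loose, about 0.5 kg, 120 mm deep (x), 210 mm wide (y), walls 24 mm high and 5 mm thick, floor 5 mm thick. Origin: centre of the underside, z up. A solid block handle sticks out of the middle of its front (-x) wall. The brush starts in it, lying along its width.
- tray_front (a point): Middle of the top of the tray's front wall (its outer face), 60 mm from the tray's centre towards -x, 24 mm high. Same axes as the tray.
- tray_handle (a point): Point to grip on the tray's handle: on the handle block's top, 106 mm from the tray's centre towards -x (46 mm in front of the front wall), 26.5 mm above the table. The block sticks out 64 mm from the front wall, is 44 mm wide (y) and goes down to 0.5 mm above the table; it can be pinched from above across its 44 mm. Same axes as the tray.
- turntable: Fixed turntable: frosted plinth 440 mm wide (y), 340 deep (x), underside 48 and top 68 mm above the table; platter from 60 mm behind the front edge. Origin: below the middle of the front edge, at table height; +x runs in under the plinth, away from the robot. Four round feet 40 mm across, 190 mm either side of the middle, 35 and 305 mm behind the front edge.
- plinth_front (a point): Middle of the lower front edge of the plinth, 48 mm above the table; same axes as the turntable.
- record_weight: Bystander: steel record weight, 76 mm across, 50 mm high, origin under its centre.
- cleaner: Bystander: brown glass bottle, 44 mm across, 100 mm high, origin under its centre.
- remote: Bystander: remote control 160 x 45 x 18 mm, origin under its centre, x along its length.
- singles: Bystander: stack of small records in a card sleeve, 178 x 178 x 14 mm, origin under its centre.
- adapter: Bystander: aluminium record adapter, 38 mm across, 16 mm high, origin under its centre.
- stylus_jar: Bystander: glass jar 54 mm across, 45 mm high, origin under its centre.

How it is judged (in metres and radians):
On the way, in this order (a step that is already met when the one before it is completed fails the run):
1. the brush hangs by its ring on the slanted arm, let go (x of brush_eye in the frame of hook_arm between -0.022 and 0.022 m and y of brush_eye in the frame of hook_arm between -0.022 and 0.022 m and z of brush_eye in the frame of hook_arm between 0 and 0.08 m and height (world z) of brush above 0.04 m and contact force between the fingers and brush below 0.1 N), for 0.2 s.
2. the tray is under the turntable with its front wall level with the plinth's front edge (x of tray_front in the frame of turntable between -0.01 and 0.03 m and y of tray in the frame of turntable between -0.045 and 0.045 m and angle between the x axis of tray and the x axis of turntable, either way round below 0.15 rad and angle between tray's own z axis and vertical below 0.04 rad and height (world z) of tray below 0.006 m), for 0.2 s.
At the end, for the whole second after the job is handed in: Brush at rest, hung by its ring on the arm (ring centre within 22 mm of the arm's axis each way, at most 80 mm up from its root); tray flat under the turntable, front wall 10 mm before to 30 mm behind the plinth's front edge, within 45 mm of its middle and 0.15 rad of square (all of step 2 and x of brush_eye in the frame of hook_arm between -0.022 and 0.022 m and y of brush_eye in the frame of hook_arm between -0.022 and 0.022 m and z of brush_eye in the frame of hook_arm between 0 and 0.08 m and height (world z) of brush above 0.04 m and linear speed of brush below 0.03 m/s and linear speed of tray below 0.01 m/s); the robot touches nothing.
It fails at once if the turntable is bumped by the robot, the tray or the brush (over 4 N) (contact force between any of the fingers, the arm, tray, brush and turntable above 4 N).
It fails at once if a bystander is pushed more than 30 mm or tipped (distance of any of record_weight, cleaner, remote, singles, adapter, stylus_jar from where it was at the start of the episode above 0.03 m or angle between any of record_weight, cleaner, remote, singles, adapter, stylus_jar's own z axis and vertical above 0.4 rad).
It also fails if it takes over 61 s, if anything falls off the work surface, if the arm or the gripper's body presses on something with over 40 N, if the wrist force passes 120 N, or if a joint passes its speed limit or range.

## Robot

A 6-joint arm with a two-finger parallel gripper is mounted at the origin on the work surface. World frame = base frame: x ahead of the robot, y to its left, z up, the work surface at z = 0. Lengths are in m, angles in degrees, forces in N, time in s.
With the tool pointing down it reaches from about 0.4 to 0.925 m from the base axis. Payload 3.4 kg.
Tool frame: the origin (TCP) lies at the very end of the fingers, on their centre line; the grasp point (between the pads) lies 19 mm behind it (robot.hold_point_z is the distance from the TCP to the grasp point, in m); z points along the fingers, x is the direction in which the jaws open and shut, and the axes are right-handed (so a half turn about z gives the same grasp; the last joint's range is limited). The gripper opens to 85 mm and grips with 20 to 120 N. Pads are 22 mm wide; open, the fingers measure 114 mm over their backs; the gripper's body (76 mm by 85 mm) begins 54 mm behind the grasp point. The pads swing forward as they close: fully open they stand 13 mm farther back than shut.
Start: joints at [72.221, 17.578, 86.31, -0, 76.112, -4.211], TCP at [0.135, 0.559, 0.231] pointing down, gripper open.
Joint ranges: [-179.03, 179.03], [-60, 130.46], [8.19, 133.38], [-81.62, 261.62], [5.75, 156.47], [-153.77, 153.77]. Speed limits (degrees/s): [147.25, 147.25, 180, 180, 180, 180].

## Interface

Orientations are given as a 3x3 rotation matrix whose columns are the frame's x, y, z axes.
In Python, from rig import robot, imaging gives the robot as it stands. The module is installed in compiled form; this text tells all that it offers.
- The arm moves only by the tool apply_moves, never from a script. Its argument "motion" is one flat list of numbers, 6 for each row, row after row: the shift along the tool's x, y, z in mm, then the turn, a rotation vector about the tool's x, y, z in degrees. In form: [x, y, z, ax, ay, az, x, y, z, ax, ay, az, ...]. A call has exactly 5 rows; each row is the pose to reach, as a shift and turn from the pose measured when the call began, along the tool's axes at that moment; what a row does not reach only later rows make up. A row lasts 1/12 s, in which the tool goes at most 41.7 mm and 7.16 degrees, less where a joint would pass 70% of its speed; a pose out of reach is approached as far as the arm can. A call with a gripper value outside its range is refused whole. "hand" is the opening, from 0 (shut) to 1 (fully open), set as the call begins (left out, the last holds). The fingers move at their own pace and stop on an object; "force" is the grip in N (left out, the last holds). Time passes only in rows, so rows that repeat a pose let the fingers close, or fill a call up. It gives the time, the measured TCP pose, the force and the opening at its end, in the units of the state.
- robot.observe(): the state, without advancing time (a new reading comes with each control period).
- imaging.get_image(name): name is "scene" or "top"; returns a dict with "color" (400x640x3 uint8, blue, green, red), "intrinsics" (3x3 intrinsics, pixels), "distortion" ([k1, k2, p1, p2, k3] as OpenCV has them; the pictures are not rectified), "origin" and "attitude" of the camera in the world. Camera axes: x right, y down, z forward; pixel columns grow to the right and rows downward; lengths in m; the calibration is good to about 2 mm. A picture is of the moment at which its call begins. There is no depth.
- robot.finish_job(): hands the job in, once; it reports no verdict.
The state is a dict: "time_s": time; "q": joint angles; "joint_velocities": joint speeds; "tau": joint torques, N m; "tool_pos": TCP position; "tool_rot": TCP orientation; "wrist_force": force on the tool from outside, world axes, zero at the start; "moment": the same for the moment, N m; "opening": finger opening in m.
Only numpy, scipy, OpenCV 4.12 (cv2) and the standard library are available. Lean on these libraries where they do the work, as an engineer would, in place of code of your own. Each camera call takes 0.05 s, during which the arm holds its last target. There are 200 camera calls.

## Working session

There is one attempt and no reset: what is moved stays moved. The work goes in short steps, Python scripts to look and compute and a tool call to move; the robot and the scene stay as the last step left them, time stands still between calls to the robot, and variables do not carry over. Pictures are saved under pics/ and viewed, about 8 in all and at most 12, crops included, and the job is handed in when it is done.

Besides the shell and the picture viewer there is one more tool, called after "Request:" as a command line: name --argument value ..., lists and objects as JSON in quotes. apply_moves: Moves the arm, as the interface text tells. Its arguments: {"type":"object","properties":{"motion":{"type":"array","items":{"type":"number"}},"hand":{"type":"number"},"force":{"type":"number"}},"required":["motion"]}

```bash
mkdir -p pics; cat > h.py <<'E'
import numpy as np, cv2
from rig import robot, imaging
def shot(n,f=None):
    d=imaging.get_image(n)
    if f: cv2.imwrite('pics/'+f,d['color'])
    return d
def ray(d,uv):
    K=np.array(d['intrinsics'],float);D=np.array(d['distortion'],float)
    p=cv2.undistortPoints(np.array([[uv]],float),K,D)[0,0]
    v=np.array(d['attitude'])@np.array([p[0],p[1],1.]);return np.array(d['origin'],float),v/np.linalg.norm(v)
def onz(d,uv,z):
    o,v=ray(d,uv);return o+v*(z-o[2])/v[2]
def tri(d1,u1,d2,u2):
    o1,a=ray(d1,u1);o2,b=ray(d2,u2)
    t=np.linalg.lstsq(np.c_[a,-b],o2-o1,rcond=None)[0]
    p,q=o1+a*t[0],o2+b*t[1];return (p+q)/2,np.linalg.norm(p-q)
def proj(d,P):
    A=np.array(d['attitude']);K=np.array(d['intrinsics'],float)
    r,_=cv2.Rodrigues(A.T);t=-A.T@np.array(d['origin'],float)
    return cv2.projectPoints(np.atleast_2d(np.array(P,float)),r,t,K,np.array(d['distortion'],float))[0][:,0]
def st():
    s=robot.observe();return s
E
python3 - <<'E'
from h import *
import pickle
np.set_printoptions(precision=4,suppress=True)
a=shot('scene','scene0.png');b=shot('top','top0.png')
pickle.dump((a,b),open('img0.pkl','wb'))
for d in(a,b):print(d['origin'],d['attitude'],d['intrinsics'],d['distortion'])
s=st();print(s)
E
```

```text
[ 0.9522 -0.8469  1.1923] [[ 0.8842  0.3247 -0.3359]
 [ 0.4668 -0.6443  0.6058]
 [-0.0197 -0.6924 -0.7212]] [[434.9221   0.     323.0699]
 [  0.     434.9221 190.6157]
 [  0.       0.       1.    ]] [-0.0925  0.      0.      0.      0.    ]
[0.3416 0.0096 1.3298] [[ 0.0251 -0.9904  0.1359]
 [-0.9997 -0.0243  0.0078]
 [-0.0045 -0.1361 -0.9907]] [[442.5097   0.     323.9043]
 [  0.     442.5097 198.733 ]
 [  0.       0.       1.    ]] [-0.0565  0.      0.      0.      0.    ]
{'time_s': 0.1, 'q': array([72.2217, 17.6174, 86.3765, -0.0005, 76.1125, -4.2105]), 'joint_velocities': array([-0.0077, -0.0015, -0.1396,  0.1055,  0.0559, -0.0229]), 'tau': array([ -0.0008, -45.8536, -25.2611,  -0.0002,   0.0055,  -0.    ]), 'tool_pos': array([0.1347, 0.5583, 0.2305]), 'tool_rot': array([[ 0.2346,  0.9721, -0.0006],
       [ 0.9721, -0.2346, -0.0018],
       [-0.0019, -0.0001, -1.    ]]), 'wrist_force': array([ 0.0217, -0.8551,  0.0512]), 'moment': array([ 0.0056,  0.0078, -0.014 ]), 'opening': 0.08504625611985321}
```

View pics/scene0.png

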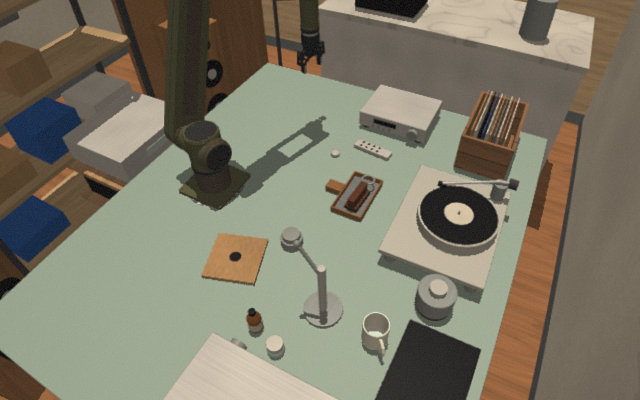

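View pics/top0.png

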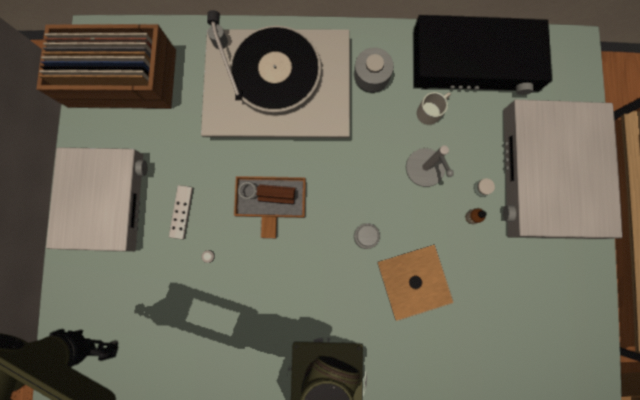

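The scene view shows the tray at about (357,195), the turntable at (450,220) and the stand at (322,300). In the top view they are at (270,197), (277,82) and (428,167). I'll enlarge both to measure them.

```bash
python3 - <<'E'
import pickle,cv2,numpy as np
a,b=pickle.load(open('img0.pkl','rb'))
f=lambda im,x,y,w,h,s:cv2.convertScaleAbs(cv2.resize(im[y:y+h,x:x+w],None,fx=s,fy=s,interpolation=cv2.INTER_CUBIC),alpha=1.5)
B=b['color'];A=a['color']
c1=f(B,225,165,90,80,4.4);c2=f(B,395,130,80,80,4.4)
h=352
cv2.imwrite('pics/c1.png',np.hstack([c1[:h],c2[:h]]))
c3=f(A,320,160,70,65,5.5);c4=f(A,270,220,80,113,4)
H=max(c3.shape[0],c4.shape[0]);p=lambda c:np.pad(c,((0,H-c.shape[0]),(0,0),(0,0)))
cv2.imwrite('pics/c2.png',np.hstack([p(c3),p(c4)]));print(c1.shape,c2.shape,c3.shape,c4.shape)
E
```

```text
(352, 396, 3) (352, 352, 3) (358, 385, 3) (452, 320, 3)
```

View pics/c1.png

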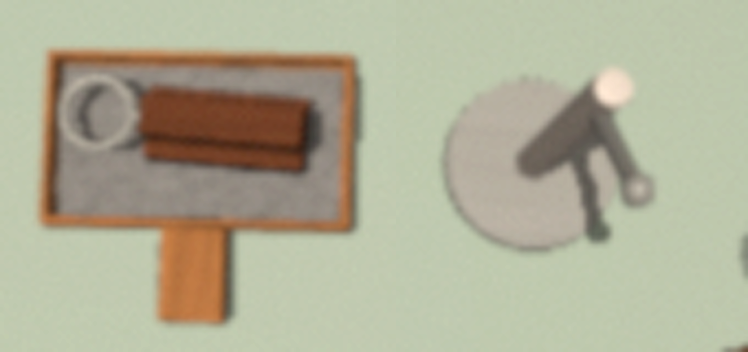

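View pics/c2.png

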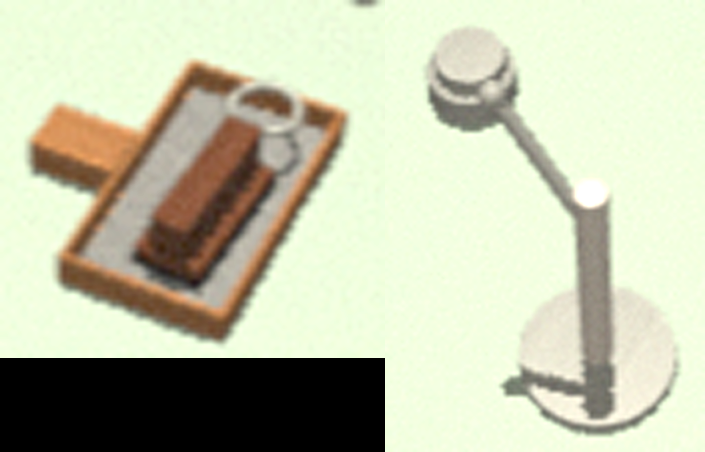

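Crops, in their own pixels. Top: the tray rim corners are (48,52), (356,57), (352,230) and (41,226). The ridge top runs (145,88) to (306,147), the ring is at (98,113), the hook ball at (639,190) and the column top at (613,87). Scene: the ball is at (491,92) and the column top at (591,193).

```bash
python3 - <<'E'
from h import *
import pickle
np.set_printoptions(precision=4,suppress=True)
a,b=pickle.load(open('img0.pkl','rb'))
T1=lambda x,y:(225+(x+.5)/4.4-.5,165+(y+.5)/4.4-.5)
T2=lambda x,y:(395+(x-396+.5)/4.4-.5,130+(y+.5)/4.4-.5)
S1=lambda x,y:(320+(x+.5)/5.5-.5,160+(y+.5)/5.5-.5)
S2=lambda x,y:(270+(x-385+.5)/4-.5,220+(y+.5)/4-.5)
tc=np.array([onz(b,T1(*p),.024) for p in[(48,52),(356,57),(352,230),(41,226)]]);print('tray',tc,tc.mean(0))
print('tray sides',[np.linalg.norm(tc[i]-tc[(i+1)%4]) for i in range(4)])
print('handle end mid',onz(b,T1(193,322),.0265), 'root',onz(b,T1(195.5,228),.0265))
ts=np.array([onz(a,S1(*p),.024) for p in[(194,62),(347,112),(222,340),(60,262)]]);print('tray scene (FL,BL?,..)',ts,ts.mean(0))
rc=np.array([onz(b,T1(*p),.057) for p in[(145,88),(308,99),(306,147),(147,135)]]);print('ridge',rc,rc.mean(0),[np.linalg.norm(rc[i]-rc[(i+1)%4]) for i in range(4)])
print('ring',onz(b,T1(98,113),.041), onz(a,S1(266,107),.041), tri(b,T1(98,113),a,S1(266,107)))
print('ball',tri(b,T2(639,190),a,S2(491,92)))
print('coltop',tri(b,T2(613,87),a,S2(591,193)),onz(b,T2(613,87),.227),onz(a,S2(591,193),.227))
print('base',onz(b,T2(532,163),.012),onz(a,S2(598,360),.012))
g=cv2.cvtColor(b['color'],cv2.COLOR_BGR2HSV)
roi=np.zeros(g.shape[:2],np.uint8);roi[20:150,190:356]=1
m=((g[...,1]<40)&(g[...,2]>90)).astype(np.uint8)*roi
m=cv2.morphologyEx(m,cv2.MORPH_CLOSE,np.ones((5,5)))
c=max(cv2.findContours(m,0,1)[0],key=cv2.contourArea);q=cv2.approxPolyDP(cv2.convexHull(c),5,True)[:,0];print('tt px',q)
for p in q:print(onz(b,p.astype(float),.068))
# front edge scanning
for u in range(215,345,20):
    col=g[125:150,u]; print(u,col[5:20,1],end=';')
E
```

```text
tray [[0.582  0.2876 0.024 ]
 [0.5835 0.0767 0.024 ]
 [0.4651 0.0757 0.024 ]
 [0.4625 0.286  0.024 ]] [0.5232 0.1815 0.024 ]
tray sides [np.float64(0.2108705990289363), np.float64(0.11838955777925313), np.float64(0.21031212701824187), np.float64(0.11949140922317503)]
handle end mid [0.4004 0.1801 0.0265] root [0.4636 0.181  0.0265]
tray scene (FL,BL?,..) [[0.4688 0.2844 0.024 ]
 [0.5845 0.2864 0.024 ]
 [0.5923 0.0608 0.024 ]
 [0.4705 0.0734 0.024 ]] [0.529  0.1763 0.024 ]
ridge [[0.5531 0.2145 0.057 ]
 [0.5483 0.1059 0.057 ]
 [0.5162 0.1062 0.057 ]
 [0.5216 0.2118 0.057 ]] [0.5348 0.1596 0.057 ] [np.float64(0.10869461263379586), np.float64(0.032126881661855865), np.float64(0.10573196037851904), np.float64(0.03160257428586191)]
ring [0.538 0.248 0.041] [0.5386 0.2495 0.041 ] (array([0.5384, 0.2482, 0.0419]), np.float64(0.0012996538573317009))
ball (array([ 0.5552, -0.2835,  0.2868]), np.float64(0.000305571846395996))
coltop (array([ 0.6289, -0.2867,  0.2246]), np.float64(0.0003093082055520103)) [ 0.6281 -0.2861  0.227 ] [ 0.6298 -0.288   0.227 ]
base [ 0.6285 -0.2866  0.012 ] [ 0.6327 -0.2929  0.012 ]
tt px [[355  20]
 [355 149]
 [190 149]
 [190  20]]
[ 1.0722 -0.0621  0.068 ]
[ 0.6638 -0.0676  0.068 ]
[0.6529 0.4176 0.068 ]
[1.0637 0.4487 0.068 ]
215 [49 49 50 50 50 49 47 32 34 32 33 34 35 36 33];235 [49 51 49 48 49 51 46 35 30 35 34 37 36 35 34];255 [49 51 50 49 51 51 48 30 34 34 34 35 36 34 34];275 [48 50 49 49 50 50 48 33 34 34 34 33 35 34 32];295 [48 49 48 49 50 48 51 40 34 37 33 36 33 34 34];315 [49 48 49 51 50 49 47 42 31 33 33 37 35 34 32];335 [49 49 49 49 49 47 49 44 35 33 34 35 35 35 34];
```

```bash
cat >> h.py <<'E'
from scipy.spatial.transform import Rotation as Ro
def Rd(psi): # tool down, tool x at yaw psi (deg)
    c,s=np.cos(np.radians(psi)),np.sin(np.radians(psi));return np.array([[c,s,0],[s,-c,0],[0,0,-1.]])
def plan(wps,p=None,R=None,settle=1,vmax=36,wmax=6.5):
    s=robot.observe()
    if p is None:p,R=s['tool_pos'],s['tool_rot']
    for P,Q in wps:
        P=np.array(P,float);w=Ro.from_matrix(R.T@Q).as_rotvec()
        n=max(np.linalg.norm(P-p)*1e3/vmax,np.degrees(np.linalg.norm(w))/wmax)
        n=int(np.ceil((n+settle)/5)*5)-settle
        t=[min(1,(i+1)/n) for i in range(n+settle)]
        poses=[(p+(P-p)*k,R@Ro.from_rotvec(w*k).as_matrix()) for k in t]
        for k in range(0,len(poses),5):
            p0,R0=(p,R) if k==0 else poses[k-1]
            o=[]
            for a,b in poses[k:k+5]:
                o+=[round(x) for x in R0.T@(a-p0)*1e3]+[round(x,1) for x in np.degrees(Ro.from_matrix(R0.T@b).as_rotvec())]
            print([float(x) if x%1 else int(x) for x in o])
        print('--');p,R=P,Q
E
python3 - <<'E'
from h import *
import pickle
a,b=pickle.load(open('img0.pkl','rb'))
for z in(.068,.048):print(z,[onz(b,q,z).round(4) for q in[(202.,136.3),(276,136.3),(350.,137)]])
plan([((.5355,.161,.15),Rd(-2.5))],settle=2)
E
```

```text
0.068 [array([0.6921, 0.3845, 0.068 ]), array([0.6966, 0.1652, 0.068 ]), array([ 0.6996, -0.0524,  0.068 ])]
0.048 [array([0.6976, 0.3904, 0.048 ]), array([0.7022, 0.1676, 0.048 ]), array([ 0.7053, -0.0534,  0.048 ])]
[-16, 27, 4, 0, 0, 4.4, -32, 54, 9, 0, 0, 8.8, -49, 80, 13, 0, 0, 13.2, -65, 107, 18, 0, 0, 17.5, -81, 134, 22, 0, 0, 21.9]
[-5, 31, 4, 0, 0, 4.4, -10, 62, 9, 0, 0, 8.8, -15, 93, 13, 0, 0, 13.2, -20, 124, 18, 0, 0, 17.5, -25, 155, 22, 0, 0, 21.9]
[7, 31, 4, 0, 0, 4.4, 14, 61, 9, 0, 0, 8.8, 21, 92, 13, 0, 0, 13.2, 28, 122, 18, 0, 0, 17.5, 34, 153, 22, 0, 0, 21.9]
[18, 26, 4, 0, 0, 4.4, 36, 52, 9, 0, 0, 8.8, 53, 77, 13, 0, 0, 13.2, 53, 77, 13, 0, 0, 13.2, 53, 77, 13, 0, 0, 13.2]
--
```

Request:
apply_moves --motion '[-16,27,4,0,0,4.4,-32,54,9,0,0,8.8,-49,80,13,0,0,13.2,-65,107,18,0,0,17.5,-81,134,22,0,0,21.9]' --hand 0.6

```text
time_s: 0.52
tool_pos: [0.2463, 0.4467, 0.2079]
tool_rot: [[0.583, 0.813, -0.001], [0.813, -0.583, -0.003], [-0.003, 0.001, -1.0]]
wrist_force: [0.2, 0.6, 0.2]
opening: 0.0512
```

Request:
apply_moves --motion '[-5,31,4,0,0,4.4,-10,62,9,0,0,8.8,-15,93,13,0,0,13.2,-20,124,18,0,0,17.5,-25,155,22,0,0,21.9]'

```text
time_s: 0.93
tool_pos: [0.3582, 0.3345, 0.1855]
tool_rot: [[0.846, 0.534, -0.002], [0.534, -0.846, -0.003], [-0.003, 0.002, -1.0]]
wrist_force: [0.2, 0.9, 0.3]
opening: 0.0513
```

Request:
apply_moves --motion '[7,31,4,0,0,4.4,14,61,9,0,0,8.8,21,92,13,0,0,13.2,28,122,18,0,0,17.5,34,153,22,0,0,21.9]'

```text
time_s: 1.35
tool_pos: [0.4692, 0.2218, 0.163]
tool_rot: [[0.984, 0.176, -0.003], [0.176, -0.984, -0.003], [-0.003, 0.003, -1.0]]
wrist_force: [0.7, 0.7, -0.6]
opening: 0.0511
```

Request:
apply_moves --motion '[18,26,4,0,0,4.4,36,52,9,0,0,8.8,53,77,13,0,0,13.2,53,77,13,0,0,13.2,53,77,13,0,0,13.2]'

```text
time_s: 1.77
tool_pos: [0.5355, 0.154, 0.1492]
tool_rot: [[0.998, -0.056, -0.004], [-0.056, -0.998, -0.004], [-0.004, 0.004, -1.0]]
wrist_force: [-0.2, 0.7, -0.0]
opening: 0.0512
```

```bash
python3 - <<'E'
from h import *
s=st();print(s['tool_pos'],s['tool_rot'],s['q'],s['time_s'],s['wrist_force'])
plan([((.5355,.161,.07),Rd(-2.5)),((.5355,.161,.026),Rd(-2.5))],settle=2)
E
```

```text
[0.53548568 0.15401537 0.14923707] [[ 0.99842214 -0.05600491 -0.00408419]
 [-0.05601954 -0.99842333 -0.0035591 ]
 [-0.00387842  0.00378228 -0.99998533]] [11.80401989 20.60892325 94.71405853 -0.16749738 64.9478875  15.08627242] 1.7667 [-0.19880009  0.66924294 -0.04557929]
[0, -2, 26, 0.1, 0.1, -0.2, 0, -5, 53, 0.1, 0.1, -0.5, 0, -7, 79, 0.2, 0.2, -0.7, 0, -7, 79, 0.2, 0.2, -0.7, 0, -7, 79, 0.2, 0.2, -0.7]
--
[0, 0, 15, 0, 0, 0, 0, 0, 29, 0, 0, 0, 0, 0, 44, 0, 0, 0, 0, 0, 44, 0, 0, 0, 0, 0, 44, 0, 0, 0]
--
```

Request:
apply_moves --motion '[0,-2,26,0.1,0.1,-0.2,0,-5,53,0.1,0.1,-0.5,0,-7,79,0.2,0.2,-0.7,0,-7,79,0.2,0.2,-0.7,0,-7,79,0.2,0.2,-0.7]'

```text
time_s: 2.18
tool_pos: [0.5331, 0.1613, 0.0692]
tool_rot: [[0.999, -0.042, -0.005], [-0.042, -0.999, -0.001], [-0.005, 0.001, -1.0]]
wrist_force: [0.4, -0.4, 0.6]
opening: 0.0508
```

```bash
python3 - <<'E'
from h import *
s=st();print(s['tool_pos'],s['tool_rot'],s['wrist_force'])
a=shot('scene');b=shot('top')
f=lambda im,x,y,w,h,s:cv2.convertScaleAbs(cv2.resize(im[y:y+h,x:x+w],None,fx=s,fy=s,interpolation=cv2.INTER_CUBIC),alpha=1.5)
cv2.imwrite('pics/g1.png',np.hstack([f(a['color'],310,130,90,90,4.4),f(b['color'],225,150,90,90,4.4)]))
plan([((.5355,.161,.026),Rd(-2.5))],settle=2)
E
```

```text
[0.5330612  0.16127546 0.06917212] [[ 0.99910544 -0.04197271 -0.00515917]
 [-0.04197888 -0.9991179  -0.00109288]
 [-0.00510874  0.00130848 -0.99998609]] [ 0.38746239 -0.37652243  0.64021651]
[0, 0, 15, 0, 0, 0, 0, 0, 30, 0, 0, 0, 0, 1, 45, 0, -0.1, 0.1, 0, 1, 45, 0, -0.1, 0.1, 0, 1, 45, 0, -0.1, 0.1]
--
```

View pics/g1.png

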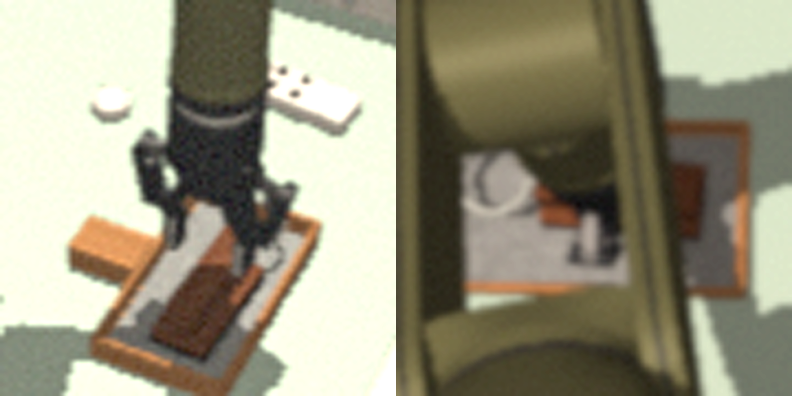

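The fingers straddle the ridge: in the scene crop the finger ends are at (175,245) and (240,268), one on each side. I'll descend and grip.

Request:
apply_moves --motion '[0,0,15,0,0,0,0,0,30,0,0,0,0,1,44,0,0,0,0,1,44,0,0,0,0,1,44,0,0,0]'

```text
time_s: 2.7
tool_pos: [0.5364, 0.1608, 0.0286]
tool_rot: [[0.999, -0.042, 0.002], [-0.042, -0.999, 0.0], [0.002, -0.0, -1.0]]
wrist_force: [1.2, 0.4, -0.2]
opening: 0.0512
```

Request:
apply_moves --motion '[0,0,0,0,0,0,0,0,0,0,0,0,0,0,0,0,0,0,0,0,0,0,0,0,0,0,0,0,0,0]' --hand 0.15 --force 60

```text
time_s: 3.12
tool_pos: [0.5376, 0.1612, 0.0305]
tool_rot: [[0.999, -0.042, 0.005], [-0.042, -0.999, 0.001], [0.005, -0.001, -1.0]]
wrist_force: [-1.4, 0.5, 6.6]
opening: 0.027
```

Request:
apply_moves --motion '[0,0,0,0,0,0,0,0,0,0,0,0,0,0,0,0,0,0,0,0,0,0,0,0,0,0,0,0,0,0]'

```text
time_s: 3.53
tool_pos: [0.5375, 0.1612, 0.0305]
tool_rot: [[0.999, -0.042, 0.005], [-0.042, -0.999, 0.001], [0.005, -0.001, -1.0]]
wrist_force: [0.5, 0.4, 0.7]
opening: 0.0266
```

```bash
cat > pl.py <<'E'
from h import *
ball=np.array([.5552,-.2835,.2858]);yaw=np.radians(-2.0)
Z=Ro.from_euler('z',yaw).as_matrix();t=np.radians(55);c,s_=np.cos(t),np.sin(t)
armz=Z@[-c,0,s_];armx=Z@[s_,0,c];army=Z@[0,1,0]
root=ball-.11*armz
RP=np.c_[-army,-armx,-armz]
def tcp(z,eye=(0,-.085,-.015),x=0.,y=0.): return root+z*armz+x*armx+y*army-RP@np.array(eye)
E
python3 - <<'E'
from pl import *
s=st();print(s['tool_pos'],s['opening'],s['wrist_force'],root,tcp(.16),tcp(.055))
p=s['tool_pos'];R=s['tool_rot']
plan([((p[0],p[1],.30),R),((.45,.0,.33),RP)])
E
```

```text
[0.53754106 0.16115756 0.03053701] 0.026638817526817613 [0.52280438 0.44040445 0.65718901] [ 0.61825497 -0.28570193  0.19569328] [ 0.46555155 -0.28036941  0.26571632] [ 0.52574038 -0.28247125  0.17970536]
[0, 0, -30, 0, 0, 0, 0, 0, -60, 0, 0, 0, 0, 0, -90, 0, 0, 0, 1, 0, -120, 0, 0, 0, 1, 0, -150, 0, 0, 0]
[0, 0, -30, 0, 0, 0, 0, 0, -60, 0, 0, 0, 0, 0, -90, 0, 0, 0, 1, 0, -120, 0, 0, 0, 1, 0, -120, 0, 0, 0]
--
[-4, 9, -2, 1.4, 1.4, 4.6, -8, 17, -3, 2.9, 2.9, 9.1, -13, 26, -5, 4.3, 4.3, 13.7, -17, 35, -6, 5.7, 5.7, 18.2, -21, 43, -8, 7.2, 7.1, 22.8]
[0, 9, -3, 1.4, 1.4, 4.6, -1, 19, -6, 2.9, 2.9, 9.1, -1, 28, -9, 4.3, 4.3, 13.7, -1, 37, -12, 5.7, 5.7, 18.2, -2, 46, -15, 7.2, 7.1, 22.8]
[4, 8, -4, 1.4, 1.4, 4.6, 7, 16, -8, 2.9, 2.9, 9.1, 11, 25, -12, 4.3, 4.3, 13.7, 15, 33, -16, 5.7, 5.7, 18.2, 18, 41, -20, 7.2, 7.1, 22.8]
[7, 6, -4, 1.4, 1.4, 4.6, 14, 11, -8, 2.9, 2.9, 9.1, 21, 17, -12, 4.3, 4.3, 13.7, 28, 22, -17, 5.7, 5.7, 18.2, 28, 22, -17, 5.7, 5.7, 18.2]
--
```

Request:
apply_moves --motion '[0,0,-30,0,0,0,0,0,-60,0,0,0,0,0,-90,0,0,0,1,0,-120,0,0,0,1,0,-150,0,0,0]'

```text
time_s: 3.95
tool_pos: [0.5373, 0.1608, 0.1815]
tool_rot: [[0.999, -0.042, 0.004], [-0.042, -0.999, 0.001], [0.004, -0.001, -1.0]]
wrist_force: [0.7, 0.1, -2.4]
opening: 0.0273
```

Request:
apply_moves --motion '[0,0,-30,0,0,0,0,0,-60,0,0,0,0,0,-90,0,0,0,1,0,-120,0,0,0,1,0,-120,0,0,0]'

```text
time_s: 4.37
tool_pos: [0.5412, 0.1614, 0.3081]
tool_rot: [[0.999, -0.042, 0.016], [-0.042, -0.999, 0.003], [0.015, -0.004, -1.0]]
wrist_force: [1.1, 0.5, -1.4]
opening: 0.0273
```

Request:
apply_moves --motion '[-4,9,-2,1.4,1.4,4.6,-8,17,-3,2.9,2.9,9.1,-13,26,-5,4.3,4.3,13.7,-17,35,-6,5.7,5.7,18.2,-21,43,-8,7.2,7.1,22.8]'

```text
time_s: 4.78
tool_pos: [0.5171, 0.1186, 0.3142]
tool_rot: [[0.894, -0.418, 0.163], [-0.435, -0.895, 0.095], [0.106, -0.156, -0.982]]
wrist_force: [-0.7, -0.0, -2.8]
opening: 0.0272
```

Request:
apply_moves --motion '[0,9,-3,1.4,1.4,4.6,-1,19,-6,2.9,2.9,9.1,-1,28,-9,4.3,4.3,13.7,-1,37,-12,5.7,5.7,18.2,-2,46,-15,7.2,7.1,22.8]'

```text
time_s: 5.2
tool_pos: [0.4925, 0.0762, 0.3202]
tool_rot: [[0.635, -0.699, 0.33], [-0.762, -0.637, 0.117], [0.128, -0.326, -0.937]]
wrist_force: [-0.5, -0.3, -2.1]
opening: 0.0273
```

Request:
apply_moves --motion '[4,8,-4,1.4,1.4,4.6,7,16,-8,2.9,2.9,9.1,11,25,-12,4.3,4.3,13.7,15,33,-16,5.7,5.7,18.2,18,41,-20,7.2,7.1,22.8]'

```text
time_s: 5.62
tool_pos: [0.4673, 0.0335, 0.3264]
tool_rot: [[0.271, -0.833, 0.483], [-0.96, -0.273, 0.066], [0.077, -0.482, -0.873]]
wrist_force: [0.7, -0.2, -1.4]
opening: 0.0273
```

Request:
apply_moves --motion '[7,6,-4,1.4,1.4,4.6,14,11,-8,2.9,2.9,9.1,21,17,-12,4.3,4.3,13.7,28,22,-17,5.7,5.7,18.2,28,22,-17,5.7,5.7,18.2]'

```text
time_s: 6.03
tool_pos: [0.4452, -0.0006, 0.3304]
tool_rot: [[-0.049, -0.817, 0.574], [-0.999, 0.045, -0.021], [-0.009, -0.575, -0.818]]
wrist_force: [-0.2, 0.3, -2.4]
opening: 0.0269
```

```bash
python3 - <<'E'
from pl import *
s=st();print(s['tool_pos'],s['tool_rot'],s['opening'],s['q'],RP)
plan([(tcp(.17,(0,-.085,-.0105)),RP)],settle=2)
E
```

```text
[ 0.44515256 -0.00060867  0.33039812] [[-0.04931541 -0.817153    0.57430737]
 [-0.99874664  0.04526961 -0.0213499 ]
 [-0.00855254 -0.57464044 -0.8183613 ]] 0.026926565007313243 [ -8.66983362 -14.43058473 115.05392246   5.34988643  44.59857881
  81.67742093] [[-0.0348995  -0.81865304  0.57322703]
 [-0.99939083  0.02858799 -0.02001753]
 [-0.         -0.57357644 -0.81915204]]
[35, 1, 7, 0, 0, -0.1, 70, 2, 14, 0, 0, -0.2, 105, 3, 21, 0, 0, -0.4, 139, 4, 28, 0, 0, -0.5, 174, 5, 35, 0, 0, -0.6]
[35, 1, 7, 0, 0, -0.1, 70, 3, 14, 0, 0, -0.2, 105, 4, 21, 0, 0, -0.4, 105, 4, 21, 0, 0, -0.4, 105, 4, 21, 0, 0, -0.4]
--
```

Request:
apply_moves --motion '[35,1,7,0,0,-0.1,70,2,14,0,0,-0.2,105,3,21,0,0,-0.4,139,4,28,0,0,-0.5,174,5,35,0,0,-0.6]'

```text
time_s: 6.45
tool_pos: [0.4525, -0.1767, 0.297]
tool_rot: [[-0.038, -0.817, 0.575], [-0.999, 0.032, -0.021], [-0.001, -0.575, -0.818]]
wrist_force: [1.0, 0.4, -2.7]
opening: 0.0273
```

Request:
apply_moves --motion '[35,1,7,0,0,-0.1,70,3,14,0,0,-0.2,105,4,21,0,0,-0.4,105,4,21,0,0,-0.4,105,4,21,0,0,-0.4]'

```text
time_s: 6.87
tool_pos: [0.4573, -0.2844, 0.276]
tool_rot: [[-0.034, -0.818, 0.574], [-0.999, 0.027, -0.021], [0.002, -0.574, -0.819]]
wrist_force: [0.3, 0.2, -2.2]
opening: 0.0269
```

```bash
python3 - <<'E'
from pl import *
import pickle
s=st();print(s['tool_pos'],s['tool_rot'],s['opening'])
a=shot('scene');b=shot('top');pickle.dump((a,b,s),open('img1.pkl','wb'))
eye=s['tool_pos']+s['tool_rot']@np.array([0,-.085,-.0105])
for d in(a,b):print(proj(d,[eye,ball]))
f=lambda im,x,y,w,h,s:cv2.convertScaleAbs(cv2.resize(im[y:y+h,x:x+w],None,fx=s,fy=s,interpolation=cv2.INTER_CUBIC),alpha=1.5)
cv2.imwrite('pics/p1.png',np.hstack([f(a['color'],250,180,90,110,4.4),f(b['color'],390,120,90,110,4.4)]))
E
```

```text
[ 0.45733148 -0.28442442  0.27602944] [[-0.03374249 -0.81849315  0.57352455]
 [-0.99942896  0.02660644 -0.02082916]
 [ 0.00178908 -0.57389987 -0.81892352]] 0.026872177862681684
[[282.60957104 227.45164025]
 [296.0704959  242.8761467 ]]
[[456.93121162 183.56112419]
 [449.69809159 172.84732782]]
```

View pics/p1.png

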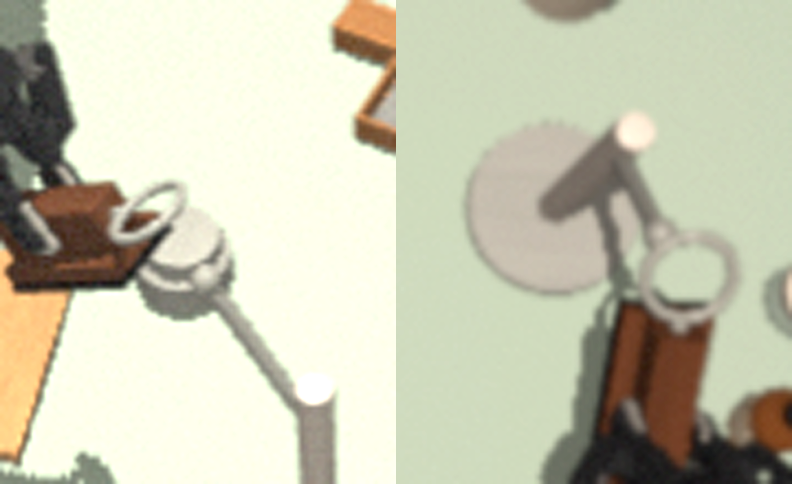

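In the scene crop the ring is at (148,212) and the ball at (205,277). In the top crop the ring is at (690,277) and the ball at (662,232). That agrees with prediction to about 1 px. Next I'll work out the relative offsets.

```bash
python3 - <<'E'
from pl import *
import pickle
np.set_printoptions(precision=4,suppress=True)
a,b,s=pickle.load(open('img1.pkl','rb'))
S=lambda x,y:(250+(x+.5)/4.4-.5,180+(y+.5)/4.4-.5);T=lambda x,y:(390+(x-396+.5)/4.4-.5,120+(y+.5)/4.4-.5)
e,r1=tri(a,S(148,212),b,T(690,277));B,r2=tri(a,S(205,277),b,T(662,232))
ctop,_=tri(a,S(315,388),b,T(635,131))
print(e,r1,B,r2,ctop)
M=np.c_[armx,army,armz]
s=st();pe=s['tool_pos']+s['tool_rot']@np.array([0,-.085,-.0105])
print('meas',M.T@(e-root),'pred',M.T@(pe-root),'rel to measured ball',M.T@(e-B),'eye in tool',s['tool_rot'].T@(e-s['tool_pos']))
E
```

```text
[ 0.5229 -0.2859  0.3326] 0.0009725104484099594 [ 0.556  -0.2838  0.288 ] 6.253241967430475e-05 [ 0.6289 -0.2866  0.2248]
meas [ 0.0005 -0.0035  0.1668] pred [-0.0009 -0.0008  0.1691] rel to measured ball [-0.0014 -0.0032  0.0555] eye in tool [ 0.0027 -0.0864 -0.0082]
```

Request:
apply_moves --motion '[-2,0,6,0,0,0,-2,0,18,0,0,0,-2,0,30,0,0,0,-2,0,42,0,0,0,-2,0,54,0,0,0]'

```text
time_s: 7.38
tool_pos: [0.4885, -0.2779, 0.2318]
tool_rot: [[-0.028, -0.818, 0.574], [-1.0, 0.022, -0.017], [0.002, -0.574, -0.819]]
wrist_force: [-0.9, -0.7, -2.3]
opening: 0.0271
```

Request:
apply_moves --motion '[0,0,12,0,0,0,0,0,24,0,0,0,0,0,36,0,0,0,0,0,50,0,0,0,0,0,50,0,0,0]'

```text
time_s: 7.8
tool_pos: [0.5175, -0.276, 0.189]
tool_rot: [[-0.025, -0.82, 0.572], [-1.0, 0.02, -0.014], [-0.0, -0.572, -0.82]]
wrist_force: [-0.1, 0.9, -1.4]
opening: 0.0267
```

```bash
python3 - <<'E'
from pl import *
s=st();print(s['tool_pos'],s['tool_rot'],s['opening'],s['wrist_force'])
M=np.c_[armx,army,armz];print(M.T@(s['tool_pos']+s['tool_rot']@np.array([.0015,-.0855,-.009])-root))
a=shot('scene');b=shot('top')
f=lambda im,x,y,w,h,s:cv2.convertScaleAbs(cv2.resize(im[y:y+h,x:x+w],None,fx=s,fy=s,interpolation=cv2.INTER_CUBIC),alpha=1.5)
cv2.imwrite('pics/p2.png',np.hstack([f(a['color'],260,190,90,110,4.4),f(b['color'],390,120,90,110,4.4)]))
E
```

```text
[ 0.51747934 -0.27595795  0.18901789] [[-2.45396942e-02 -8.19750741e-01  5.72194483e-01]
 [-9.99698781e-01  2.03445234e-02 -1.37276126e-02]
 [-3.87803480e-04 -5.72358999e-01 -8.20003065e-01]] 0.026741295413952877 [-0.05166102  0.85919347 -1.40690657]
[-0.00108468  0.00537252  0.06135967]
```

View pics/p2.png

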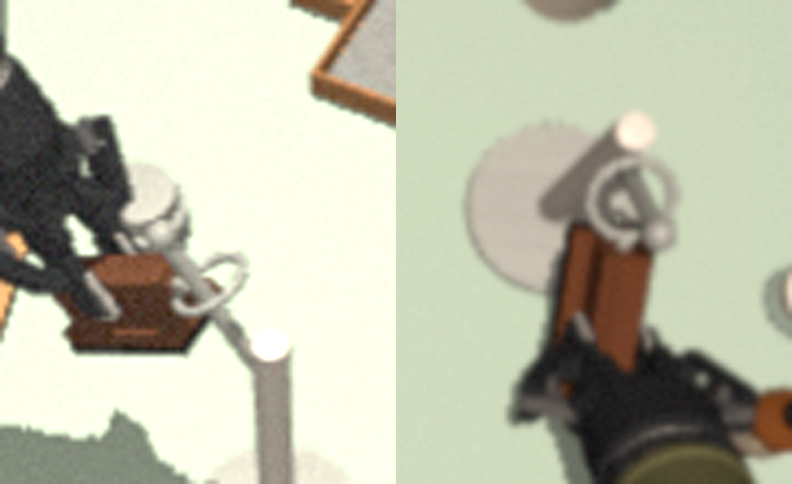

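The ring is threaded: the arm passes through it at scene crop (208,285). I'll re-centre by 5 mm sideways, go down 6 mm more, then release and back off along the fingers.

Request:
apply_moves --motion '[3,0,3,0,0,0,5,0,6,0,0,0,5,0,6,0,0,0,5,0,6,0,0,0,5,0,6,0,0,0]'

```text
time_s: 8.32
tool_pos: [0.5205, -0.2822, 0.186]
tool_rot: [[-0.026, -0.819, 0.574], [-1.0, 0.02, -0.016], [0.001, -0.574, -0.819]]
wrist_force: [0.2, 0.4, -2.4]
opening: 0.0269
```

Request:
apply_moves --motion '[0,0,0,0,0,0,0,0,0,0,0,0,0,0,0,0,0,0,0,0,0,0,0,0,0,0,0,0,0,0]' --hand 0.7

```text
time_s: 8.73
tool_pos: [0.5206, -0.2823, 0.1862]
tool_rot: [[-0.026, -0.819, 0.574], [-1.0, 0.02, -0.016], [0.001, -0.574, -0.819]]
wrist_force: [0.9, 0.6, 0.5]
opening: 0.0597
```

Request:
apply_moves --motion '[0,0,-15,0,0,0,0,0,-35,0,0,0,0,0,-60,0,0,0,0,0,-85,0,0,0,0,0,-110,0,0,0]'

```text
time_s: 9.15
tool_pos: [0.4567, -0.2802, 0.277]
tool_rot: [[-0.026, -0.819, 0.573], [-1.0, 0.02, -0.016], [0.001, -0.574, -0.819]]
wrist_force: [0.1, 0.5, 0.4]
opening: 0.06
```

```bash
python3 - <<'E'
from pl import *
s=st();print(s['tool_pos'],s['tool_rot'],s['opening'],s['wrist_force'])
a=shot('scene');b=shot('top')
f=lambda im,x,y,w,h,s:cv2.convertScaleAbs(cv2.resize(im[y:y+h,x:x+w],None,fx=s,fy=s,interpolation=cv2.INTER_CUBIC),alpha=1.5)
cv2.imwrite('pics/p3.png',np.hstack([f(a['color'],260,210,90,110,4.4),f(b['color'],390,120,90,110,4.4)]))
plan([((.41,-.10,.30),Rd(-90)),],settle=1)
plan([((.41,.18,.15),Rd(-90))],p=np.array([.41,-.10,.30]),R=Rd(-90))
E
```

```text
[ 0.45671412 -0.28022299  0.27699001] [[-0.02560873 -0.81884462  0.5734437 ]
 [-0.99967149  0.02037067 -0.01555497]
 [ 0.00105567 -0.57365366 -0.81909729]] 0.059961278723738486 [0.08552046 0.47181574 0.44572622]
[-20, 3, -5, -3.9, -0.1, -0.2, -40, 7, -11, -7.8, -0.2, -0.3, -60, 10, -16, -11.8, -0.3, -0.5, -80, 14, -21, -15.7, -0.4, -0.6, -100, 17, -26, -19.6, -0.5, -0.8]
[-20, 5, -4, -3.9, -0.1, -0.2, -40, 9, -7, -7.8, -0.2, -0.3, -60, 14, -11, -11.8, -0.3, -0.5, -81, 19, -15, -15.7, -0.4, -0.6, -81, 19, -15, -15.7, -0.4, -0.6]
--
[-31, 0, 17, 0, 0, 0, -62, 0, 33, 0, 0, 0, -93, 0, 50, 0, 0, 0, -124, 0, 67, 0, 0, 0, -156, 0, 83, 0, 0, 0]
[-31, 0, 17, 0, 0, 0, -62, 0, 33, 0, 0, 0, -93, 0, 50, 0, 0, 0, -124, 0, 67, 0, 0, 0, -124, 0, 67, 0, 0, 0]
--
```

View pics/p3.png

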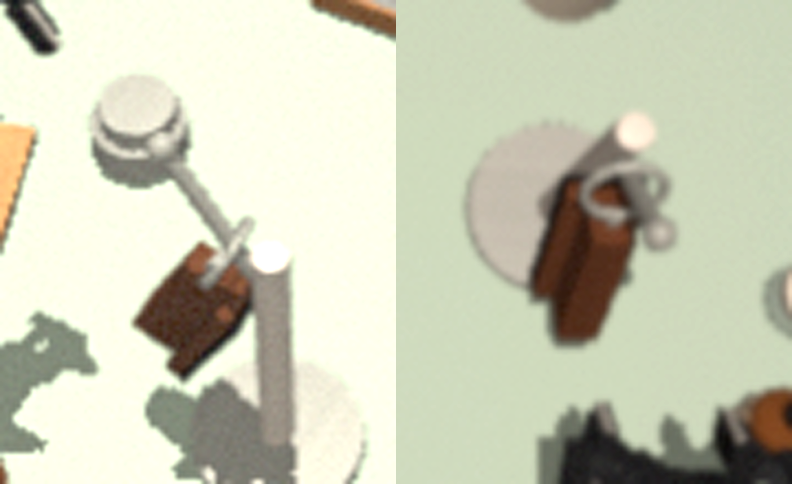

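The brush is hanging on the arm with its body below it, and the fingers are clear. Now the tray handle.

Request:
apply_moves --motion '[-20,3,-5,-3.9,0,0,-40,7,-11,-7.8,0,0,-60,10,-16,-11.8,0,0,-80,14,-21,-15.7,0,0,-100,17,-26,-19.6,0,-1]'

```text
time_s: 9.67
tool_pos: [0.431, -0.1804, 0.2904]
tool_rot: [[-0.012, -0.964, 0.267], [-1.0, 0.008, -0.018], [0.015, -0.267, -0.964]]
wrist_force: [0.4, 0.8, 0.3]
opening: 0.0599
```

Request:
apply_moves --motion '[-20,5,-4,-3.9,0,0,-40,9,-7,-7.8,0,0,-60,14,-11,-11.8,0,0,-81,19,-15,-15.7,0,-0.6,-81,19,-15,-15.7,0,-0.6]' --hand 0.95

```text
time_s: 10.08
tool_pos: [0.4112, -0.0955, 0.298]
tool_rot: [[0.003, -1.0, -0.006], [-1.0, -0.003, -0.013], [0.013, 0.006, -1.0]]
wrist_force: [0.3, -0.4, -0.6]
opening: 0.081
```

Request:
apply_moves --motion '[-31,0,17,0,0,0,-62,0,33,0,0,0,-93,0,50,0,0,0,-124,0,67,0,0,0,-156,0,83,0,0,0]'

```text
time_s: 10.5
tool_pos: [0.4098, 0.0606, 0.2112]
tool_rot: [[0.003, -1.0, -0.006], [-1.0, -0.003, -0.013], [0.013, 0.006, -1.0]]
wrist_force: [0.3, -0.3, 0.1]
opening: 0.0812
```

Request:
apply_moves --motion '[-31,0,17,0,0,0,-62,0,33,0,0,0,-93,0,50,0,0,0,-120,0,67,0,0,0,-120,0,67,0,0,0]'

```text
time_s: 10.92
tool_pos: [0.4073, 0.1829, 0.1392]
tool_rot: [[0.007, -1.0, -0.011], [-1.0, -0.007, -0.012], [0.012, 0.011, -1.0]]
wrist_force: [0.7, -0.4, 0.2]
opening: 0.0815
```

```bash
python3 - <<'E'
from h import *
np.set_printoptions(precision=4,suppress=True)
s=st();print(s['tool_pos'],s['tool_rot'],s['opening'],s['q'])
a=shot('scene');b=shot('top')
f=lambda im,x,y,w,h,s:cv2.convertScaleAbs(cv2.resize(im[y:y+h,x:x+w],None,fx=s,fy=s,interpolation=cv2.INTER_CUBIC),alpha=1.5)
cv2.imwrite('pics/t1.png',np.hstack([f(a['color'],310,140,90,90,4.4),f(b['color'],225,160,90,90,4.4)]))
plan([((.411,.180,.06),Rd(-89.5)),((.411,.180,.012),Rd(-89.5))],settle=1)
E
```

```text
[0.4073 0.1829 0.1392] [[ 0.0068 -0.9999 -0.0108]
 [-0.9999 -0.0067 -0.0119]
 [ 0.0119  0.0108 -0.9999]] 0.08147905481738704 [ 19.1254  13.5425 107.8838  -0.5166  59.3816 109.0066]
[0, -1, 20, 0.1, -0.2, 0, -1, -2, 41, 0.3, -0.4, -0.1, -1, -3, 61, 0.4, -0.6, -0.1, -1, -4, 81, 0.5, -0.8, -0.2, -1, -4, 81, 0.5, -0.8, -0.2]
--
[0, 0, 12, 0, 0, 0, 0, 0, 24, 0, 0, 0, 0, 0, 36, 0, 0, 0, 0, 0, 48, 0, 0, 0, 0, 0, 48, 0, 0, 0]
--
```

View pics/t1.png

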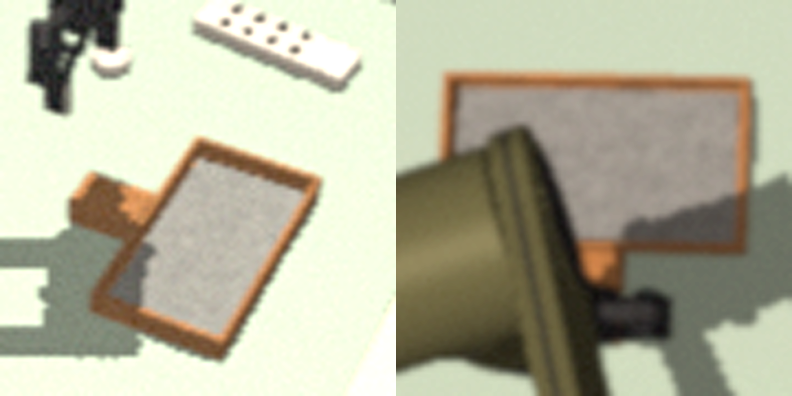

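The tray hasn't moved: its rim corners are at top crop (443,74) and (750,78). The handle is free, so I'll descend and pinch it.

Request:
apply_moves --motion '[0,-1,20,0.1,-0.2,0,-1,-2,41,0.3,-0.4,-0.1,-1,-3,61,0.4,-0.6,-0.1,-1,-4,81,0.5,-0.8,-0.2,-1,-4,81,0.5,-0.8,-0.2]'

```text
time_s: 11.43
tool_pos: [0.4097, 0.1777, 0.0581]
tool_rot: [[0.008, -1.0, -0.005], [-1.0, -0.008, -0.002], [0.001, 0.005, -1.0]]
wrist_force: [-1.0, -0.0, -0.0]
opening: 0.0811
```

Request:
apply_moves --motion '[0,0,12,0,0,0,0,0,24,0,0,0,0,0,36,0,0,0,0,0,46,0,0,0,0,0,46,0,0,0]'

```text
time_s: 11.85
tool_pos: [0.4097, 0.1766, 0.0119]
tool_rot: [[0.007, -1.0, -0.006], [-1.0, -0.007, -0.002], [0.002, 0.006, -1.0]]
wrist_force: [-0.7, 0.2, -0.1]
opening: 0.0814
```

```bash
python3 - <<'E'
from h import *
np.set_printoptions(precision=4,suppress=True)
s=st();print(s['tool_pos'],s['tool_rot'],s['opening'],s['wrist_force'])
E
```

```text
[0.4097 0.1766 0.0119] [[ 0.0066 -1.     -0.0055]
 [-1.     -0.0066 -0.002 ]
 [ 0.0019  0.0055 -1.    ]] 0.08136363530390724 [-0.7122  0.1941 -0.1468]
```

Request:
apply_moves --motion '[0,0,0,0,0,0,0,0,0,0,0,0,0,0,0,0,0,0,0,0,0,0,0,0,0,0,0,0,0,0]' --hand 0.35 --force 50

```text
time_s: 12.27
tool_pos: [0.4107, 0.177, 0.0131]
tool_rot: [[0.007, -1.0, -0.003], [-1.0, -0.007, -0.001], [0.001, 0.003, -1.0]]
wrist_force: [-0.6, 0.6, 7.1]
opening: 0.0426
```

Request:
apply_moves --motion '[0,-10,0,0,0,0,1,-25,0,0,0,0,1,-40,0,0,0,0,2,-55,0,0,0,0,2,-70,0,0,0,0]'

```text
time_s: 12.68
tool_pos: [0.4764, 0.1747, 0.0133]
tool_rot: [[0.007, -1.0, -0.011], [-1.0, -0.007, -0.002], [0.002, 0.011, -1.0]]
wrist_force: [-8.9, -0.3, 9.4]
opening: 0.0426
```

Request:
apply_moves --motion '[0,-15,0,0,0,0,1,-30,0,0,0,0,1,-45,0,0,0,0,2,-60,0,0,0,0,2,-60,0,0,0,0]'

```text
time_s: 13.1
tool_pos: [0.538, 0.1731, 0.0136]
tool_rot: [[0.007, -1.0, -0.01], [-1.0, -0.007, -0.002], [0.002, 0.01, -1.0]]
wrist_force: [-0.7, -0.0, 3.7]
opening: 0.0427
```

```bash
python3 - <<'E'
from h import *
np.set_printoptions(precision=4,suppress=True)
s=st();print(s['tool_pos'],s['tool_rot'],s['opening'],s['wrist_force'])
a=shot('scene');b=shot('top')
f=lambda im,x,y,w,h,s:cv2.convertScaleAbs(cv2.resize(im[y:y+h,x:x+w],None,fx=s,fy=s,interpolation=cv2.INTER_CUBIC),alpha=1.5)
cv2.imwrite('pics/t2.png',np.hstack([f(a['color'],335,140,110,110,3.6),f(b['color'],225,110,110,110,3.6)]))
E
```

```text
[0.538  0.1731 0.0136] [[ 0.0071 -0.9999 -0.0097]
 [-1.     -0.0071 -0.0022]
 [ 0.0022  0.0097 -1.    ]] 0.0427050789969206 [-0.6635 -0.0375  3.7331]
```

View pics/t2.png

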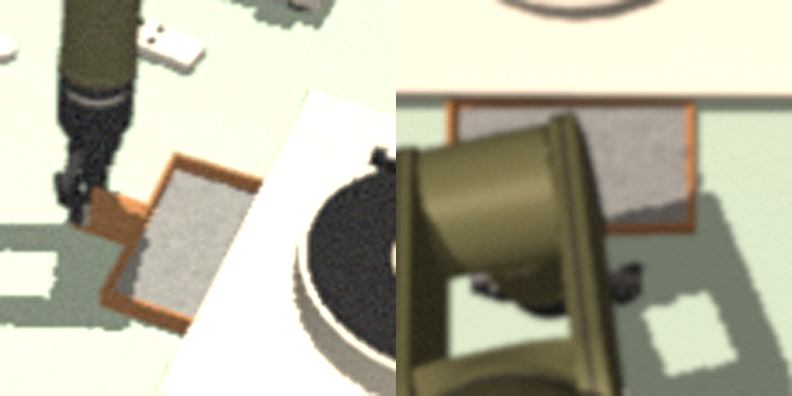

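The tray is square and going in under the plinth. The plinth front is at about x = 0.697 and the tray's front wall at about x = 0.592, so 112 mm remain.

Request:
apply_moves --motion '[0,-10,0,0,0,0,0,-22,0,0,0,0,1,-35,0,0,0,0,1,-48,0,0,0,0,2,-60,0,0,0,0]'

```text
time_s: 13.62
tool_pos: [0.5937, 0.1717, 0.0134]
tool_rot: [[0.008, -1.0, -0.016], [-1.0, -0.008, -0.003], [0.003, 0.016, -1.0]]
wrist_force: [-8.2, 1.8, 10.8]
opening: 0.0425
```

Request:
apply_moves --motion '[0,-12,0,0,0,0,0,-24,0,0,0,0,0,-36,0,0,0,0,0,-47,0,0,0,0,0,-51,0,0,0,0]'

```text
time_s: 14.03
tool_pos: [0.6419, 0.1723, 0.0134]
tool_rot: [[0.008, -1.0, -0.022], [-1.0, -0.008, -0.003], [0.003, 0.022, -1.0]]
wrist_force: [-9.5, 0.1, 11.9]
opening: 0.0426
```

```bash
python3 - <<'E'
from h import *
np.set_printoptions(precision=4,suppress=True)
s=st();print(s['tool_pos'],s['tool_rot'],s['opening'],s['wrist_force'])
E
```

```text
[0.6419 0.1723 0.0134] [[ 0.0078 -0.9997 -0.0215]
 [-1.     -0.0078 -0.0027]
 [ 0.0025  0.0215 -0.9998]] 0.04263134891400441 [-9.4512  0.0998 11.9272]
```

Request:
apply_moves --motion '[0,-4,0,0,0,0,0,-8,0,0,0,0,0,-12,0,0,0,0,0,-12,0,0,0,0,0,-12,0,0,0,0]'

```text
time_s: 14.45
tool_pos: [0.6507, 0.1725, 0.0136]
tool_rot: [[0.008, -1.0, -0.027], [-1.0, -0.008, -0.003], [0.003, 0.027, -1.0]]
wrist_force: [-6.6, 0.0, 7.7]
opening: 0.0428
```

Request:
apply_moves --motion '[0,0,0,0,0,0,0,0,0,0,0,0,0,0,0,0,0,0,0,0,0,0,0,0,0,0,0,0,0,0]' --hand 0.75

```text
time_s: 14.87
tool_pos: [0.6509, 0.1725, 0.0134]
tool_rot: [[0.008, -1.0, -0.027], [-1.0, -0.008, -0.003], [0.003, 0.027, -1.0]]
wrist_force: [0.5, 0.1, -0.6]
opening: 0.0641
```

```bash
python3 - <<'E'
from h import *
np.set_printoptions(precision=4,suppress=True)
s=st();print(s['tool_pos'],s['opening'],s['wrist_force'])
plan([((s['tool_pos'][0]-.01,s['tool_pos'][1],.10),Rd(-89.5)),((.52,.172,.20),Rd(-89.5))])
E
```

```text
[0.6509 0.1725 0.0134] 0.06410155454279244 [ 0.5012  0.1076 -0.6328]
[0, 3, -22, 0.4, 0, 0, 0, 6, -43, 0.8, -0.1, 0, 0, 9, -65, 1.1, -0.1, 0, 0, 12, -86, 1.5, -0.2, 0, 0, 12, -86, 1.5, -0.2, 0]
--
[0, 13, -11, 0, 0, 0, 0, 27, -22, 0, 0, 0, 0, 40, -33, 0, 0, 0, 0, 54, -44, 0, 0, 0, 0, 67, -56, 0, 0, 0]
[0, 13, -11, 0, 0, 0, 0, 27, -22, 0, 0, 0, 0, 40, -33, 0, 0, 0, 0, 54, -44, 0, 0, 0, 0, 54, -44, 0, 0, 0]
--
```

Request:
apply_moves --motion '[0,3,-22,0.4,0,0,0,6,-43,0.8,0,0,0,9,-65,1.1,0,0,0,12,-86,1.5,0,0,0,12,-86,1.5,0,0]'

```text
time_s: 15.28
tool_pos: [0.6437, 0.1733, 0.1044]
tool_rot: [[0.008, -1.0, 0.007], [-1.0, -0.008, -0.001], [0.001, -0.007, -1.0]]
wrist_force: [-0.3, 0.2, 0.6]
opening: 0.0641
```

Request:
apply_moves --motion '[0,20,-20,0,0,0,0,45,-40,0,0,0,0,75,-60,0,0,0,0,105,-80,0,0,0,0,135,-100,0,0,0]'

```text
time_s: 15.7
tool_pos: [0.5066, 0.172, 0.2031]
tool_rot: [[0.008, -1.0, 0.006], [-1.0, -0.008, -0.001], [0.002, -0.006, -1.0]]
wrist_force: [1.4, 0.1, 0.8]
opening: 0.0642
```

Request:
apply_moves --motion '[-30,10,0,0,0,0,-60,20,0,0,0,0,-90,30,0,0,0,0,-120,40,0,0,0,0,-150,50,0,0,0,0]'

```text
time_s: 16.12
tool_pos: [0.4547, 0.3226, 0.2021]
tool_rot: [[0.007, -1.0, 0.006], [-1.0, -0.007, -0.002], [0.002, -0.006, -1.0]]
wrist_force: [0.2, 0.2, 0.2]
opening: 0.0643
```

Request:
apply_moves --motion '[-30,10,0,0,0,0,-60,20,0,0,0,0,-90,30,0,0,0,0,-120,40,0,0,0,0,-120,40,0,0,0,0]'

```text
time_s: 16.53
tool_pos: [0.4121, 0.4478, 0.2007]
tool_rot: [[0.011, -1.0, 0.005], [-1.0, -0.011, 0.002], [-0.002, -0.005, -1.0]]
wrist_force: [0.7, 0.1, -0.5]
opening: 0.0642
```

```bash
python3 - <<'E'
from h import *
import pickle
s=st();print(s['tool_pos'],s['wrist_force'])
a=shot('scene');b=shot('top');pickle.dump((a,b),open('img2.pkl','wb'))
f=lambda im,x,y,w,h,s:cv2.convertScaleAbs(cv2.resize(im[y:y+h,x:x+w],None,fx=s,fy=s,interpolation=cv2.INTER_CUBIC),alpha=1.5)
cv2.imwrite('pics/e1.png',np.vstack([np.hstack([f(a['color'],360,150,110,70,3.6),f(b['color'],225,110,110,70,3.6)]),np.hstack([f(a['color'],260,220,110,90,3.6),f(b['color'],390,120,110,90,3.6)])]))
E
```

```text
[0.41206888 0.44778948 0.20066374] [ 0.74602316  0.12596649 -0.53089626]
```

View pics/e1.png

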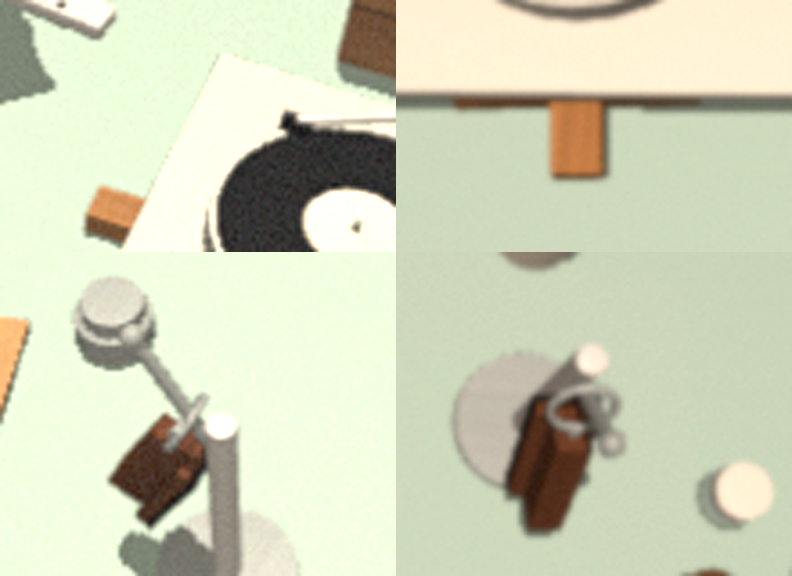

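The handle end is at top crop (578,177) and only the front wall's rim shows, at the plinth's lower edge. The ring is at scene crop (186,421) and top crop (583,408). I'll get numbers for both.

```bash
python3 - <<'E'
from pl import *
import pickle
np.set_printoptions(precision=4,suppress=True)
a,b=pickle.load(open('img2.pkl','rb'))
T=lambda x,y:(225+(x-396+.5)/3.6-.5,110+(y+.5)/3.6-.5)
for p in[(551,177),(606,177)]:
    print('handle end',onz(b,T(*p),.0265))
print('plinth top edge',onz(b,T(578,94),.068),'low',onz(b,T(720,109),.048),'wall bottom?',onz(b,T(500,105),.0))
S2=lambda x,y:(260+(x+.5)/3.6-.5,220+(y-252+.5)/3.6-.5)
T2=lambda x,y:(390+(x-396+.5)/3.6-.5,120+(y-252+.5)/3.6-.5)
e,r=tri(a,S2(186,421),b,T2(583,408));B,_=tri(a,S2(132,333),b,T2(611,442))
M=np.c_[armx,army,armz];print('eye',e,r,'arm frame',M.T@(e-root),'via ball',M.T@(e-B)+[0,0,.11])
# change vs a fresh picture: brush still?
a2=shot('scene');b2=shot('top')
for u,v,r in((a,a2,np.s_[220:310,260:370]),(b,b2,np.s_[120:210,390:500])):print(cv2.absdiff(u['color'][r],v['color'][r]).max())
# bystanders vs start image (top), away from arm
a0,b0=pickle.load(open('img0.pkl','rb'))
for n,(x,y,w,h) in dict(remote=(165,180,32,65),adapter=(198,246,20,20),weight=(350,220,34,32),jar=(474,174,26,26),bottle=(462,202,30,28),singles=(372,240,85,85)).items():
    t=b0['color'][y:y+h,x:x+w];R=b2['color'][y-8:y+h+8,x-8:x+w+8]
    m=cv2.minMaxLoc(cv2.matchTemplate(R,t,cv2.TM_CCOEFF_NORMED));print(n,round(m[1],3),m[3][0]-8,m[3][1]-8)
E
```

```text
handle end [0.6378 0.1925 0.0265]
handle end [0.6388 0.1463 0.0265]
plinth top edge [0.6982 0.1676 0.068 ] low [0.6937 0.0518 0.048 ] wall bottom? [0.7062 0.243  0.    ]
eye [ 0.5972 -0.2847  0.2066] 0.000553502362337746 arm frame [-0.011   0.0002  0.021 ] via ball [-0.0125 -0.001   0.0196]
19
7
remote 0.546 0 0
adapter 0.999 0 0
weight 0.997 0 0
jar 0.999 0 0
bottle 1.0 0 0
singles 0.999 0 0
```

```bash
python3 -c "
from rig import robot
print(robot.finish_job())"
```

```text
the job is handed in; nothing more can be done
None
```

The brush now hangs by its ring on the stand's arm, and the emptied tray is in under the turntable. I handed the job in at about 17 s of the 61 s allowed; no verdict came back. I viewed 11 pictures.

- **Brush:** I gripped it by the ridge, threaded the ring down the arm and let go. The last measurement puts the ring centre about 20 mm up from the arm's root and 11–12 mm off its axis (limits 80 mm and 22 mm). It looked the same in pictures taken seconds apart.
- **Tray:** I pinched the handle and slid the tray straight in. Its front wall is about 5 mm behind the plinth's front edge, within about 3 mm of the middle, and square to within about 1°. The sliding force stayed under 10 N, with no sign of a bump on the turntable.
- **Bystanders:** the adapter, record weight, stylus jar, cleaner and singles had not moved in the before/after top pictures. The remote's match was weak (0.55), probably because of the arm or its shadow. It still showed no shift, and no low move of the arm passed near it.
- **Robot:** it ended 0.2 m above the table, clear of everything.

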